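# Find the power-box key left on and release it

## Robot

A 7-joint arm with a two-finger parallel gripper is mounted at the origin on a cart in front of the work surface, level with it; the furniture and walls round the work are solid. World frame = base frame: x ahead of the robot, y to its left, z up, the work surface at z = 0. Lengths are in m, angles in rad, forces in N, time in s.
With the tool pointing down it reaches from about 0.425 to 0.95 m from the base axis. Payload 4.7 kg.
Tool frame: the origin (TCP) lies midway between the tips of the shut fingers; the grasp point (between the pads) lies 19 mm behind it; z points along the fingers, y is the line along which they close (so a half turn about z gives the same grasp; the last joint's range is limited). The gripper opens to 85 mm and grips with 20 to 120 N. Pads are 22 mm wide; open, the fingers measure 114 mm over their backs; the gripper's body (76 mm by 85 mm) begins 54 mm behind the grasp point. The pads swing forward as they close: fully open they stand 13 mm farther back than shut.
Start: joints at [1.258, 0.469, -0.049, 1.532, 0.024, 1.141, -0.082], TCP at [0.189, -0.648, 0.231] pointing down, gripper open.
Joint ranges: [-2.59, 2.59], [-0.33, 1.99], [-1.39, 1.29], [0.1, 2.45], [-1.04, 4.18], [0.21, 1.99], [-2.66, 2.66]. Speed limits (rad/s): [2.57, 2.57, 3.14, 3.14, 3.14, 3.14, 3.14].

## Interface

Orientations are given as a 3x3 rotation matrix whose columns are the frame's x, y, z axes.
In Python, from workcell import arm, vision gives the robot as it stands.
- The arm moves only by the tool arm_command, never from a script. Its argument "deltas" is a list of rows, each a list of 5 numbers: the shift along the world's x, y, z in m, then the turn about the world's z in rad, then the finger opening in m, from 0 to 0.0854. A call has exactly 8 rows; each row shifts and turns the commanded pose from where the row before left it; what a row does not reach is not made up. A row lasts 1/12 s, in which the tool goes at most 41.7 mm and 7.16 degrees, less where a joint would pass 70% of its speed; a pose out of reach is approached as far as the arm can. A call with a gripper value outside its range is refused whole. The fingers move at their own pace and stop on an object; "grip_force" is the grip in N (left out, the last holds). Time passes only in rows, so rows that do not move let the fingers close, or fill a call up. It gives the time, the measured TCP pose, the force, the opening and the grip force at its end, in the units of the state.
- arm.state(): the state, without advancing time (a new reading comes with each control period).
- vision.camera(name): name is "scene" or "top" or "wrist"; returns the picture (480x640x3 uint8, red, green, blue); there is no depth.
- vision.camera_params(name): a dict with "fovy" (degrees; the focal length in pixels is half the picture's height over the tangent of half this angle, whatever the lens; pixels are square), "cx", "cy" (the principal point, pixels), "xyz" and "rotation" of the camera in the world. Camera axes: x right, y up, looking along -z (the intrinsics and any distortion apply to the point x, -y, -z); pixel columns grow to the right and rows downward; lengths in m; the calibration is good to about 2 mm. A picture is of the moment at which its call begins: read the wrist's pose just before it. camera_params takes no time and is no camera call; for the wrist camera it gives the pose at the moment of the call.
- arm.job_done(): hands the job in; it is judged then, once.
Trained networks look in the newest picture that a camera, given by its name, has taken for a name from the list of things; names that differ only in an ending like _2 or _b are one class to them, and where a whole thing is asked for, a point or a joint stands for the part that bears it (a point fixed in the world has none). Each returns a list of dicts, best first, with "p" (0 to 1); they miss things now and then, are a little off and sometimes report something else, mostly with a low value. They report only what shows in the picture. A call takes as long as a camera call.
- vision.cut_out(camera, thing): "region" (480x640 bool, what is visible of it).
- vision.landmark_of(camera, thing): "position" ([x, y, z] in m, in the coordinates of the camera as it stood for that picture, good to about 4 mm: a listed point, or the origin of a listed thing).
The state is a dict: "t": time; "qpos": joint angles; "dq": joint speeds; "joint_efforts": joint torques, N m; "ee_pos": TCP position; "ee_rot": TCP orientation; "contact_force": force on the tool from outside, world axes, zero at the start; "torque": the same for the moment, N m; "width": opening from 0.0 (shut) to 1.0 (fully open); "gripper_force": force on a finger pad.
Only numpy, scipy, OpenCV 4.12 (cv2) and the standard library are available. Lean on these libraries where they do the work, as an engineer would, in place of code of your own. Each camera call takes 0.05 s, during which the arm holds its last target. There are 200 camera calls.

## Task

One of the four identical keys on the bench power box has been left latched down. Feel all four with a light fingertip tap, one after the other from the leftmost to the rightmost as the robot sees them, lifting off after each, to find it; then press the latched key right down and let go, so that it springs up level with the others. The other three must not be pressed down so far that they latch, and do not pick up or shift the vial, the marker pen or the bolt standing around.

Things in the scene. Friction and masses are not known exactly. Their poses are not given: they have to be found in the camera images.
- power_box: Grey power box fixed to the worktop, 130 mm deep (x), 250 wide (y), 45 high. Origin under its centre on the worktop, x away from the robot, y left, z up; turned about z by up to 0.3 rad. The four key centres lie at x = -30, y = +84, +28, -28, -84 mm (key_1 to key_4). Behind each key, 60 mm off, is a flat round outlet, 37 mm across and 1.5 mm proud.
- key_1: Leftmost of four identical square white plastic keys, 32 x 32 mm, 56 mm apart. Origin: centre of its top face, going down with the key; z up. The top is 59 mm above the worktop when the key is up, 55 mm when latched down; pressed to the end stop it is at 49.5 mm, still above the bare housing (45 mm).
- key_2: Second key from the left, the same as key_1. Any standing (up) key: moves straight down on a spring, starts to give at 1.2 N, then takes 0.7 N more for each mm, so 2.5 N pushes it about 2 mm. 6 mm down is too far; from about 6.5 mm it would latch and stay down for good.
- key_3: Third key from the left, the same as key_1. The latched key, whichever it is: sits 4 mm lower and does not give until about 4 N. Pressed to 8 mm or more below the standing height (about 7 N; end stop at 9.5 mm, 8 N) its latch lets go, and it rises fully when let go.
- key_4: Rightmost key, the same as key_1.
- vial: Bystander, loose: small glass vial with a white cap, 24 mm across and 57 mm high, standing behind the box. Origin at the centre of its underside.
- marker_pen: Bystander, loose: white marker pen with a black cap, 134 mm long and 18 mm thick, lying in front of the box. Origin under its centre, long side along y.
- bolt: Bystander, loose: grey hex-head bolt, 22 mm across and 30 mm high, standing on its head to the right of the box. Origin at the centre of its underside.

How it is judged:
On the way, in this order (a step that is already met when the one before it is completed fails the run):
1. a fingertip touches key_1 (leftmost) (contact force between the fingers and key_1 above 0.3 N), for 0.02 s.
2. a fingertip touches key_2 (second) (contact force between the fingers and key_2 above 0.3 N), for 0.02 s.
3. a fingertip touches key_3 (third) (contact force between the fingers and key_3 above 0.3 N), for 0.02 s.
4. a fingertip touches key_4 (rightmost) (contact force between the fingers and key_4 above 0.3 N), for 0.02 s.
5. the fingers are off the keys, and one key is still latched down (contact force between the fingers and key_1 below 0.1 N and contact force between the fingers and key_2 below 0.1 N and contact force between the fingers and key_3 below 0.1 N and contact force between the fingers and key_4 below 0.1 N and z of any of key_1, key_2, key_3, key_4 in the frame of power_box below 0.0565 m), for 0.05 s.
6. a key is pressed right down with the fingers, 6.5 mm or more below its standing height (((z of key_1 in the frame of power_box below 0.0525 m and contact force between the fingers and key_1 above 1 N) or (z of key_2 in the frame of power_box below 0.0525 m and contact force between the fingers and key_2 above 1 N) or (z of key_3 in the frame of power_box below 0.0525 m and contact force between the fingers and key_3 above 1 N) or (z of key_4 in the frame of power_box below 0.0525 m and contact force between the fingers and key_4 above 1 N))), for 0.02 s.
At the end, for the whole second after the job is handed in: All four keys stand up, each with its top within 1.5 mm of the standing height (above 57.5 mm over the worktop) (z of each of key_1, key_2, key_3, key_4 in the frame of power_box above 0.0575 m); the robot touches nothing.
It fails at once if a standing key is pushed 6 mm or more down while another key is still latched ((z of key_1 in the frame of power_box below 0.053 m and z of key_2 in the frame of power_box below 0.056 m) or (z of key_1 in the frame of power_box below 0.053 m and z of key_3 in the frame of power_box below 0.056 m) or (z of key_1 in the frame of power_box below 0.053 m and z of key_4 in the frame of power_box below 0.056 m) or (z of key_2 in the frame of power_box below 0.053 m and z of key_1 in the frame of power_box below 0.056 m) or (z of key_2 in the frame of power_box below 0.053 m and z of key_3 in the frame of power_box below 0.056 m) or (z of key_2 in the frame of power_box below 0.053 m and z of key_4 in the frame of power_box below 0.056 m) or (z of key_3 in the frame of power_box below 0.053 m and z of key_1 in the frame of power_box below 0.056 m) or (z of key_3 in the frame of power_box below 0.053 m and z of key_2 in the frame of power_box below 0.056 m) or (z of key_3 in the frame of power_box below 0.053 m and z of key_4 in the frame of power_box below 0.056 m) or (z of key_4 in the frame of power_box below 0.053 m and z of key_1 in the frame of power_box below 0.056 m) or (z of key_4 in the frame of power_box below 0.053 m and z of key_2 in the frame of power_box below 0.056 m) or (z of key_4 in the frame of power_box below 0.053 m and z of key_3 in the frame of power_box below 0.056 m)).
It fails at once if the vial, the marker pen or the bolt is shifted by more than 20 mm, lifted or knocked over (distance of any of vial, marker_pen, bolt from where it was at the start of the episode above 0.02 m or angle between any of vial, bolt's own z axis and vertical above 0.5 rad).
It also fails if it takes over 48 s, if anything falls off the work surface, if the arm or the gripper's body presses on something with over 40 N, if the wrist force passes 120 N, or if a joint passes its speed limit or range.

## Working session

There is one attempt and no reset: what is moved stays moved. The work goes in short steps, Python scripts to look and compute and a tool call to move; the robot and the scene stay as the last step left them, time stands still between calls to the robot, and variables do not carry over. Pictures are saved under pics/ and viewed, at most 10 in all, crops included, and the job is handed in when it is done.

Besides the shell and the picture viewer there is one more tool, called after "Call:" as name(argument=value, ...), one argument or row to a line, values as JSON. arm_command: Moves the arm, as the interface text tells. Its arguments: {"type":"object","properties":{"deltas":{"type":"array"},"grip_force":{"type":"number"}},"required":["deltas"]}

```bash
mkdir -p pics && cat > h.py <<'E'
import numpy as np, cv2
from workcell import arm, vision
def w(cam,p):
    c=vision.camera_params(cam); return np.array(c["rotation"])@np.array(p)+np.array(c["xyz"])
def ray(cam,u,v,z):
    c=vision.camera_params(cam); f=240/np.tan(np.radians(c["fovy"])/2)
    d=np.array(c["rotation"])@np.array([(u-c["cx"])/f,-(v-c["cy"])/f,-1]); o=np.array(c["xyz"])
    return o+d*(z-o[2])/d[2]
def snap(cam,n):
    im=vision.camera(cam); cv2.imwrite(f"pics/{n}.png",im[:,:,::-1]); return im
E
python3 - <<'E'
from h import *
s=arm.state(); print(s["t"],s["ee_pos"],s["ee_rot"],s["contact_force"])
a=snap("scene","scene1"); b=snap("top","top1")
cv2.imwrite("pics/both.png",cv2.resize(np.vstack([a,b]),(450,600*1))[:,:,::-1]) if 0 else None
print({k:np.round(v,3).tolist() for k,v in vision.camera_params("top").items() if k!='name'})
for cam in("top",):
  for t in("power_box","key_1","vial","marker_pen","bolt"):
    for r in vision.landmark_of(cam,t): print(cam,t,round(r["p"],2),w(cam,r["position"]).round(3))
  for r in vision.cut_out(cam,"key_1"):
    ys,xs=np.nonzero(r["region"]); print("cut",round(r["p"],2),len(xs),xs.mean().round(1),ys.mean().round(1),ray(cam,xs.mean(),ys.mean(),.059).round(4))
print(arm.state()["t"])
E
```

```text
0.0 [ 0.1888673  -0.64741304  0.23022655] [[ 9.59990997e-01  2.80030196e-01 -6.12841427e-04]
 [ 2.80030862e-01 -9.59989076e-01  1.92091586e-03]
 [-5.04066306e-05 -2.01567644e-03 -9.99997967e-01]] [ 0.59066446 -0.43979867  0.88520367]
{'fovy': 49.031, 'cx': 320.467, 'cy': 241.529, 'xyz': [0.419, 0.028, 0.952], 'rotation': [[-0.019, 0.996, -0.088], [-1.0, -0.018, 0.014], [0.012, 0.088, 0.996]]}
top power_box 0.62 [ 0.477  0.083 -0.002]
top key_1 0.94 [0.445 0.061 0.06 ]
top key_1 0.9 [0.457 0.117 0.055]
top key_1 0.69 [0.48  0.164 0.058]
top key_1 0.55 [0.423 0.009 0.061]
top vial 0.77 [ 0.591  0.079 -0.001]
top marker_pen 0.58 [0.377 0.098 0.006]
top bolt 0.64 [ 0.383 -0.066  0.001]
top bolt 0.24 [0.476 0.169 0.062]
cut 0.68 361 230.5 256.7 [0.4747 0.1685 0.059 ]
cut 0.65 366 262.3 266.5 [0.457  0.1149 0.059 ]
cut 0.57 358 293.2 275.4 [0.441  0.0627 0.059 ]
cut 0.54 311 324.8 284.3 [0.4249 0.0095 0.059 ]
0.4
```

View pics/top1.png

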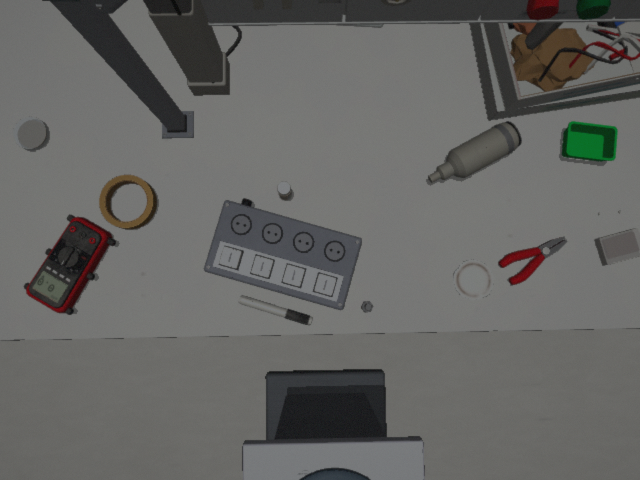

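View pics/scene1.png

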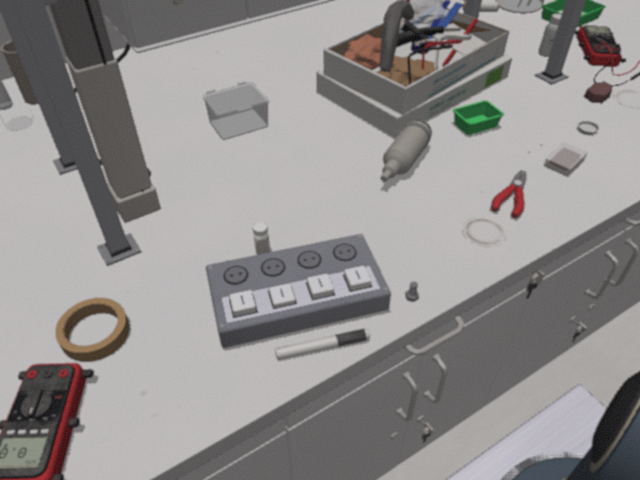

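The top view shows the box with four white keys at about (230,257), (262,267), (293,275) and (325,284). That gives a spacing of about 55.6 mm and a box yaw of about -0.3. The pen is in front at (275,310), the bolt to the right at (367,306) and the vial behind at (285,190). The scene view agrees. I'll swing round at height and shut the fingers on the way.

Call:
arm_command(
  deltas=[
    [0.029,0.028,0,0.06,0],
    [0.029,0.028,0,0.06,0],
    [0.029,0.028,0,0.06,0],
    [0.029,0.028,0,0.06,0],
    [0.029,0.028,0,0.06,0],
    [0.029,0.028,0,0.06,0],
    [0.029,0.028,0,0.06,0],
    [0.029,0.028,0,0.06,0],
  ],
  grip_force=30,
)

```text
t: 1.07
ee_pos: [0.4221, -0.4225, 0.2317]
ee_rot: [[0.72, 0.694, 0.0], [0.694, -0.72, -0.001], [-0.0, 0.001, -1.0]]
contact_force: [0.4, -0.8, 0.3]
width: 0.002
gripper_force: 0.0
```

Call:
arm_command(
  deltas=[
    [0.009,0.039,0,0.06,0],
    [0.009,0.039,0,0.06,0],
    [0.009,0.039,0,0.06,0],
    [0.009,0.039,0,0.06,0],
    [0.009,0.039,0,0.06,0],
    [0.009,0.039,0,0.06,0],
    [0.009,0.039,0,0.06,0],
    [0.009,0.039,0,0.06,0],
  ],
)

```text
t: 1.73
ee_pos: [0.4932, -0.1102, 0.2317]
ee_rot: [[0.319, 0.948, 0.001], [0.948, -0.319, -0.001], [-0.0, 0.001, -1.0]]
contact_force: [1.2, 0.6, -0.3]
width: -0.001
gripper_force: 0.0
```

Call:
arm_command(
  deltas=[
    [-0.004,0.03,0,0.02,0],
    [-0.004,0.03,0,0,0],
    [-0.004,0.03,0,0,0],
    [-0.004,0.03,0,0,0],
    [-0.004,0.03,0,0,0],
    [-0.004,0.03,0,0,0],
    [-0.004,0.03,0,0,0],
    [0,0,0,0,0],
  ],
)

```text
t: 2.4
ee_pos: [0.4638, 0.1047, 0.2322]
ee_rot: [[0.293, 0.956, 0.001], [0.956, -0.293, 0.003], [0.004, 0.0, -1.0]]
contact_force: [0.2, 0.5, 0.6]
width: 0.001
gripper_force: 0.0
```

```bash
python3 - <<'E'
from h import *
snap("wrist","wrist1")
s=arm.state(); print(s["t"],s["ee_pos"].round(4),s["contact_force"].round(2),s["qpos"].round(2))
c=vision.camera_params("wrist"); print(c["xyz"],c["fovy"],list(c))
for r in vision.landmark_of("wrist","key_1"): print(round(r["p"],2),w("wrist",r["position"]).round(4))
for r in vision.cut_out("wrist","key_1"):
    g=r["region"].astype(np.uint8); (x,y),(a,b),t=cv2.minAreaRect(cv2.findNonZero(g))
    print("cut",round(r["p"],2),int(g.sum()),round(x),round(y),round(a),round(b),ray("wrist",x,y,.059).round(4))
E
```

```text
2.45 [0.4644 0.1014 0.2318] [ 0.63 -0.07  0.21] [ 0.27  0.2  -0.65  1.96  0.14  1.03 -0.74]
[0.48451263 0.16508405 0.37385701] 59.82378669622327 ['fovy', 'cx', 'cy', 'xyz', 'rotation']
0.9 [0.4739 0.1658 0.056 ]
0.83 [0.4466 0.0577 0.0612]
cut 0.98 1630 308 198 41 40 [0.4611 0.1115 0.059 ]
cut 0.6 1952 308 124 46 43 [0.4775 0.163  0.059 ]
```

View pics/wrist1.png

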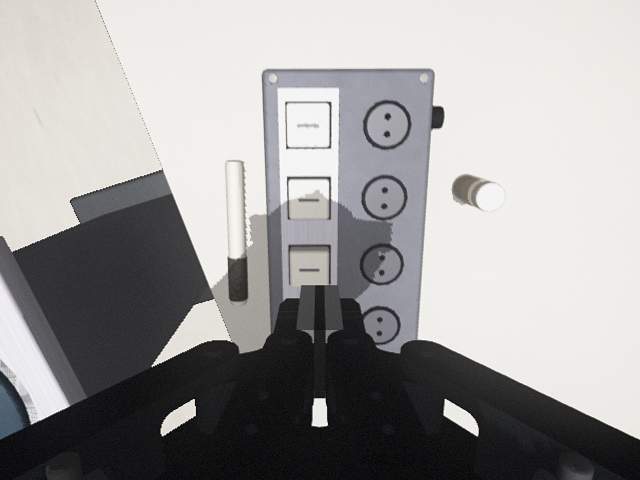

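The wrist view shows keys 1–3 at (308,124), (308,198) and (310,265). They agree with the top view to within 4 mm, and the fingers are lined up with the box. I'll descend over key_1.

Call:
arm_command(
  deltas=[
    [0.0015,0.0097,-0.022,0,0],
    [0.0015,0.0097,-0.022,0,0],
    [0.0015,0.0097,-0.022,0,0],
    [0.0015,0.0097,-0.022,0,0],
    [0.0015,0.0097,-0.022,0,0],
    [0.0015,0.0097,-0.022,0,0],
    [0.001,0.0097,-0.022,0,0],
    [0,0,0,0,0],
  ],
)

```text
t: 3.22
ee_pos: [0.4732, 0.1649, 0.0738]
ee_rot: [[0.302, 0.953, -0.007], [0.953, -0.302, -0.002], [-0.003, -0.006, -1.0]]
contact_force: [-0.8, 0.3, 0.2]
width: 0.002
gripper_force: 0.0
```

Call:
arm_command(
  deltas=[
    [0,0,-0.004,0,0],
    [0,0,-0.004,0,0],
    [0,0,-0.004,0,0],
    [0,0,0,0,0],
    [0,0,0,0,0],
    [0,0,0,0,0],
    [0,0,0,0,0],
    [0,0,0,0,0],
  ],
)

```text
t: 3.88
ee_pos: [0.4753, 0.1659, 0.0657]
ee_rot: [[0.302, 0.953, 0.001], [0.953, -0.302, 0.0], [0.0, 0.001, -1.0]]
contact_force: [0.2, 0.4, -0.7]
width: 0.004
gripper_force: 0.0
```

Call:
arm_command(
  deltas=[
    [0,0,-0.002,0,0],
    [0,0,-0.002,0,0],
    [0,0,-0.002,0,0],
    [0,0,0,0,0],
    [0,0,0,0,0],
    [0,0,0,0,0],
    [0,0,0,0,0],
    [0,0,0,0,0],
  ],
)

```text
t: 4.55
ee_pos: [0.475, 0.1659, 0.0593]
ee_rot: [[0.302, 0.953, 0.0], [0.953, -0.302, 0.0], [0.0, 0.0, -1.0]]
contact_force: [0.3, -0.5, -0.7]
width: -0.003
gripper_force: 0.0
```

Call:
arm_command(
  deltas=[
    [0,0,-0.001,0,0],
    [0,0,-0.001,0,0],
    [0,0,0,0,0],
    [0,0,0,0,0],
    [0,0,0,0,0],
    [0,0,0,0,0],
    [0,0,0,0,0],
    [0,0,0,0,0],
  ],
)

```text
t: 5.22
ee_pos: [0.4751, 0.1659, 0.0574]
ee_rot: [[0.302, 0.953, 0.0], [0.953, -0.302, 0.0], [0.0, 0.0, -1.0]]
contact_force: [-0.5, 0.0, 2.0]
width: 0.003
gripper_force: 1.1
```

Key_1 gives about 2 N at 1.6 mm, so it is standing. I'll lift off and go to key_2.

Call:
arm_command(
  deltas=[
    [0,0,0.007,0,0],
    [0,0,0.008,0,0],
    [-0.0055,-0.0177,0,0,0],
    [-0.0055,-0.0177,0,0,0],
    [-0.0055,-0.0177,0,0,0],
    [0,0,-0.005,0,0],
    [0,0,-0.005,0,0],
    [0,0,0,0,0],
  ],
)

```text
t: 5.88
ee_pos: [0.4585, 0.1132, 0.062]
ee_rot: [[0.302, 0.953, -0.0], [0.953, -0.302, 0.0], [0.0, -0.0, -1.0]]
contact_force: [0.5, -0.7, -0.3]
width: -0.004
gripper_force: 0.0
```

Call:
arm_command(
  deltas=[
    [0,0,-0.002,0,0],
    [0,0,-0.001,0,0],
    [0,0,-0.001,0,0],
    [0,0,-0.001,0,0],
    [0,0,0,0,0],
    [0,0,0,0,0],
    [0,0,0,0,0],
    [0,0,0,0,0],
  ],
)

```text
t: 6.55
ee_pos: [0.4586, 0.1128, 0.0574]
ee_rot: [[0.302, 0.953, 0.0], [0.953, -0.302, 0.0], [0.0, 0.0, -1.0]]
contact_force: [-0.1, -0.5, -0.4]
width: 0.002
gripper_force: 0.0
```

There is no contact on key_2 at 57.4 mm, so it is probably the latched one. I'll ease down to touch it near 55 mm.

Call:
arm_command(
  deltas=[
    [0,0,-0.001,0,0],
    [0,0,0,0,0],
    [0,0,-0.001,0,0],
    [0,0,0,0,0],
    [0,0,-0.0005,0,0],
    [0,0,0,0,0],
    [0,0,0,0,0],
    [0,0,0,0,0],
  ],
)

```text
t: 7.22
ee_pos: [0.4585, 0.1128, 0.0549]
ee_rot: [[0.302, 0.953, 0.0], [0.953, -0.302, -0.0], [-0.0, 0.0, -1.0]]
contact_force: [-1.3, -0.2, 3.1]
width: 0.006
gripper_force: 1.3
```

Key_2 is at 55 mm with 3.1 N and doesn't give, so it is latched. I'll go on to key_3.

Call:
arm_command(
  deltas=[
    [0,0,0.008,0,0],
    [0,0,0.0095,0,0],
    [-0.0055,-0.0177,0,0,0],
    [-0.0055,-0.0177,0,0,0],
    [-0.0055,-0.0177,0,0,0],
    [0,0,-0.005,0,0],
    [0,0,-0.005,0,0],
    [0,0,0,0,0],
  ],
)

```text
t: 7.88
ee_pos: [0.4421, 0.0602, 0.0621]
ee_rot: [[0.302, 0.953, 0.0], [0.953, -0.302, 0.001], [0.001, -0.0, -1.0]]
contact_force: [-0.9, -0.3, 0.3]
width: 0.001
gripper_force: 0.0
```

Call:
arm_command(
  deltas=[
    [0,0,-0.002,0,0],
    [0,0,-0.001,0,0],
    [0,0,-0.001,0,0],
    [0,0,-0.001,0,0],
    [0,0,0,0,0],
    [0,0,0,0,0],
    [0,0,0,0,0],
    [0,0,0,0,0],
  ],
)

```text
t: 8.55
ee_pos: [0.4424, 0.06, 0.0575]
ee_rot: [[0.302, 0.953, 0.001], [0.953, -0.302, 0.0], [0.001, 0.001, -1.0]]
contact_force: [0.3, 1.6, 1.3]
width: -0.001
gripper_force: 1.0
```

Key_3 is standing (contact at 57.5 mm). On to key_4, biased slightly outward because of the reach limit.

Call:
arm_command(
  deltas=[
    [0,0,-0.0007,0,0],
    [0,0,0,0,0],
    [0,0,0.0077,0,0],
    [0,0,0.008,0,0],
    [-0.005,-0.0177,0,0,0],
    [-0.005,-0.0177,0,0,0],
    [-0.005,-0.0177,0,0,0],
    [0,0,-0.005,0,0],
  ],
)

```text
t: 9.22
ee_pos: [0.426, 0.0026, 0.0679]
ee_rot: [[0.307, 0.952, -0.001], [0.952, -0.307, -0.003], [-0.003, 0.0, -1.0]]
contact_force: [-0.0, -0.3, -0.3]
width: -0.0
gripper_force: 0.0
```

Call:
arm_command(
  deltas=[
    [0,0,-0.005,0,0],
    [0,0,-0.002,0,0],
    [0,0,-0.001,0,0],
    [0,0,-0.001,0,0],
    [0,0,-0.001,0,0],
    [0,0,0,0,0],
    [0,0,0,0,0],
    [0,0,0,0,0],
  ],
)

```text
t: 9.88
ee_pos: [0.4272, 0.0072, 0.0575]
ee_rot: [[0.302, 0.953, 0.0], [0.953, -0.302, 0.001], [0.001, 0.0, -1.0]]
contact_force: [-1.0, 1.2, 2.0]
width: 0.003
gripper_force: 1.0
```

Key_4 is standing. I'll lift off and return over key_2.

Call:
arm_command(
  deltas=[
    [0,0,0.0075,0,0],
    [0,0,0.008,0,0],
    [0.0063,0.0212,0,0,0],
    [0.0063,0.0212,0,0,0],
    [0.0063,0.0212,0,0,0],
    [0.0063,0.0212,0,0,0],
    [0.0063,0.0212,0,0,0],
    [0,0,0,0,0],
  ],
)

```text
t: 10.55
ee_pos: [0.4606, 0.1174, 0.0744]
ee_rot: [[0.297, 0.955, 0.004], [0.955, -0.297, 0.004], [0.005, 0.003, -1.0]]
contact_force: [0.6, 0.2, 0.1]
width: -0.001
gripper_force: 0.0
```

Call:
arm_command(
  deltas=[
    [0,0,-0.005,0,0],
    [0,0,-0.005,0,0],
    [0,0,-0.005,0,0],
    [0,0,-0.002,0,0],
    [0,0,0,0,0],
    [0,0,0,0,0],
    [0,0,0,0,0],
    [0,0,0,0,0],
  ],
)

```text
t: 11.22
ee_pos: [0.4587, 0.1125, 0.0559]
ee_rot: [[0.302, 0.953, 0.0], [0.953, -0.302, 0.0], [0.0, 0.0, -1.0]]
contact_force: [0.4, -0.5, 0.2]
width: -0.002
gripper_force: 0.0
```

Call:
arm_command(
  deltas=[
    [0,0,-0.0015,0,0],
    [0,0,-0.0015,0,0],
    [0,0,-0.0015,0,0],
    [0,0,-0.0015,0,0],
    [0,0,-0.0003,0,0],
    [0,0,0,0,0],
    [0,0,0,0,0],
    [0,0,0,0,0],
  ],
)

```text
t: 11.88
ee_pos: [0.4589, 0.1127, 0.0502]
ee_rot: [[0.302, 0.953, 0.001], [0.953, -0.302, -0.0], [-0.0, 0.001, -1.0]]
contact_force: [-1.3, -0.8, 7.5]
width: 0.003
gripper_force: 4.0
```

It reads 7.5 N at 8.8 mm down, as expected. I'll add a touch more, release, and then check lightly that the key has risen.

Call:
arm_command(
  deltas=[
    [0,0,-0.0004,0,0],
    [0,0,0,0,0],
    [0,0,0,0,0],
    [0,0,0.004,0,0],
    [0,0,0.006,0,0],
    [0,0,0.006,0,0],
    [0,0,0,0,0],
    [0,0,0,0,0],
  ],
)

```text
t: 12.55
ee_pos: [0.4586, 0.1126, 0.0653]
ee_rot: [[0.302, 0.953, 0.001], [0.953, -0.302, 0.0], [0.0, 0.001, -1.0]]
contact_force: [0.4, -0.1, 0.3]
width: 0.003
gripper_force: 0.0
```

Call:
arm_command(
  deltas=[
    [0,0,-0.004,0,0],
    [0,0,-0.003,0,0],
    [0,0,-0.001,0,0],
    [0,0,0,0,0],
    [0,0,0,0,0],
    [0,0,0,0,0],
    [0,0,0,0,0],
    [0,0,0,0,0],
  ],
)

```text
t: 13.22
ee_pos: [0.4584, 0.1125, 0.0571]
ee_rot: [[0.302, 0.953, -0.0], [0.953, -0.302, -0.0], [-0.0, -0.0, -1.0]]
contact_force: [-0.9, -0.7, 2.0]
width: -0.004
gripper_force: 1.1
```

Key_2 now touches at 57.1 mm with 2 N, so it has risen. I'll lift clear.

Call:
arm_command(
  deltas=[
    [0,0,0.008,0,0],
    [0,0,0.015,0,0],
    [0,0,0.02,0,0],
    [0,0,0.02,0,0],
    [0,0,0.02,0,0],
    [0,0,0.02,0,0],
    [0,0,0,0,0],
    [0,0,0,0,0],
  ],
)

```text
t: 13.88
ee_pos: [0.459, 0.1128, 0.1612]
ee_rot: [[0.302, 0.953, 0.003], [0.953, -0.302, 0.0], [0.001, 0.002, -1.0]]
contact_force: [0.1, -0.2, 0.4]
width: -0.001
gripper_force: 0.0
```

```bash
python3 - <<'E'
from h import *
s=arm.state(); print(s["ee_pos"].round(4),s["contact_force"].round(2))
print(arm.job_done())
E
```

```text
[0.459  0.1128 0.1612] [ 0.06 -0.21  0.45]
the job is handed in; nothing more can be done
None
```

Key_2 was the latched key: I tapped all four left to right, pressed it right down and let go, and a light touch at about 57 mm then showed it had risen; the job was handed in at about 14 s, with no verdict returned.

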